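# Lock the swivel hook facing front and hang the G-clamp on it

### The job

The swivel hook on the bench post is parked turned away: gently swing it round to the front until it drops down into its locating notch and locks, without forcing it. Then lift the G-clamp off the steel tube and hang it on the hook with its back resting across the hook's arm and its jaws hanging down. Leave everything else where it is.

Things in the scene. Friction and masses are not known exactly. Their poses are not given: they have to be found in the camera images.
- post: Fixed bench post: grey base plate 100 x 100 x 10 mm, upright pipe 34 mm in diameter, on it an index collar and the swivel hook, capped spindle ending 237 mm above the bench. Origin: centre of the base plate's underside, on the swivel axis; z up; its -x axis is its front.
- collar_top (a point): Centre of the top of the collar (steel ring, 72 mm across, 180 mm above the bench) on the swivel axis. Its rim has one notch, 9 mm wide and 6 mm deep, for the key under the hook. Where it lies is not measured and must be felt for: the locked hook's arm points somewhere within 35 degrees either side of the post's front.
- hook: Steel swivel hook: hub 44 mm in diameter on the post's vertical axis, one level round arm 10 mm thick with an upturned tip. Origin: on the swivel axis at the height of the arm's centre line (200 mm above the bench, 194 mm when locked). x axis along the arm to the tip, z up. Arm straight and free from 30 to 120 mm from the axis. Turns stiffly (about 2 N at the arm's end); more than 25 N bends it.
- hook_tip (a point): Centre of the upturned tip's round end, 132 mm from the swivel axis and 16 mm above the arm's centre line (it reaches 137 and 21 mm). At the start the arm points 65 to 135 degrees clockwise, seen from above, of the post's front: turn it counter-clockwise. It stays where it is left.
- drop (a joint): How far the hook has dropped, m: 0 while its key (under the hub, opposite the arm) rides on the collar's rim, 0.006 when down in the notch. A spring and the hook's weight press it down with about 9 N, so it drops by itself as it passes the notch slowly and then stands hard against the notch's sides, with about 2 degrees of play either way.
- tube_top (a point): Rectangular steel tube held in bench stops: 260 mm long (along this point's x axis), 50 mm wide, 80 mm high. The point is the middle of its top face. Fixed.
- clamp: Grey G-clamp, 0.6 to 0.9 kg, loosely astride the tube, back across the tube's top, jaws down. Back: bar 116 mm long (y), 18 mm thick (x), 22 mm high (z). Origin: middle of the back's underside. Jaws reach 60 mm lower, 68 mm between anvil (+y) and screw pad (-y); the screw runs out to -y, 130 mm from the middle and 47 mm below the back, with a crossbar 74 mm long (along x).
- clamp_back (a point): Balance point of the G-clamp: half-way up its back (11 mm above the underside), 10 mm from its middle towards the screw. Axes as the clamp's. Grip it here across the 18 mm, fingertips not below the back's underside; hung with this point over the hook's arm it hangs level.
- small_clamp: Bystander: smaller G-clamp lying flat on the bench.
- tape_roll: Bystander: roll of tape, 94 mm across, 36 mm high, lying flat.
- offcut: Bystander: short piece of aluminium angle, 75 x 40 x 40 mm, between tube and post.
- tape_measure: Bystander: tape measure, 66 x 40 x 62 mm, standing.
- squeeze_bottle: Bystander: white bottle, 190 mm tall, 68 mm across.
- chipping_hammer: Bystander: chipping hammer lying flat, 235 mm long, 24 mm high.
- wire_brush: Bystander: wire brush lying on its bristles, 260 mm long, 37 mm high.

How it is judged:
By the outcome, as a careful person would: the job done as asked, in the order asked, and still so for the second after the job is handed in, with the robot touching nothing.
It also fails if it takes over 72 s, if anything falls off the work surface, if the arm or the gripper's body presses on something with over 40 N, if the wrist force passes 120 N, or if a joint passes its speed limit or range.

### The arm

A 7-joint arm with a two-finger parallel gripper is mounted at the origin on the work surface. World frame = base frame: x ahead of the robot, y to its left, z up, the work surface at z = 0. Lengths are in m, angles in rad, forces in N, time in s.
With the tool pointing down it reaches from about 0.35 to 0.9 m from the base axis. Payload 19.9 kg.
Tool frame: the origin (TCP) lies midway between the tips of the shut fingers; the grasp point (between the pads) lies 19 mm behind it; z points along the fingers, y is the direction in which the jaws open and shut (so a half turn about z gives the same grasp; the last joint's range is limited). The gripper opens to 94 mm and grips with 3 to 60 N. Pads are 16 mm wide; open, the fingers measure 119 mm over their backs; the gripper's body (75 mm by 177 mm) begins 78 mm behind the grasp point.
Start: joints at [-1.254, 0.417, -0.01, 1.614, 0.005, 1.111, -0.053], TCP at [0.219, 0.585, 0.205] pointing down, gripper open.
Joint ranges: [-2.81, 2.81], [-0.39, 2.02], [-1.27, 1.25], [0.06, 2.57], [-1.19, 4.33], [0.19, 2], [-2.82, 2.82]. Speed limits (rad/s): [1.89, 1.89, 2.39, 2.39, 3.01, 3.01, 3.01].

### API

Orientations are given as a unit quaternion [x, y, z, w].
In Python, from workcell import manip gives the robot as it stands. The module is installed in compiled form; this text tells all that it offers.
- The arm moves only by the tool move_arm, never from a script. Its argument "moves" is a list of rows, each a list of 7 numbers: the turn, a rotation vector about the tool's x, y, z in rad, then the shift along the tool's x, y, z in cm, then the opening, from -1 (shut) to 1 (fully open). In form: [[wx, wy, wz, tx, ty, tz, fingers], ...]. A call has 1 to 8 rows; each row is the pose to reach, as a shift and turn from the pose commanded when the call began, along the tool's axes at that moment; what a row does not reach only later rows make up. A row lasts 1/10 s, in which the tool goes at most 50 mm and 8.59 degrees, less where a joint would pass 70% of its speed; a pose out of reach is approached as far as the arm can. A call with a gripper value outside its range is refused whole. The fingers move at their own pace and stop on an object; "newtons" is the grip in N (left out, the last holds). Time passes only in rows, so rows that repeat a pose let the fingers close. It gives the time, the measured TCP pose, the force and the opening at its end, in the units of the state.
- manip.get_state(): the state, without advancing time (a new reading comes with each control period).
- manip.grab_frame(name): name is "scene" or "top" or "wrist"; returns the picture (480x640x3 uint8, blue, green, red); there is no depth.
- manip.camera_params(name): a dict with "vfov" (degrees; the focal length in pixels is half the picture's height over the tangent of half this angle, whatever the lens; pixels are square), "cx", "cy" (the principal point, pixels), "rvec" (rotation vector, rad) and "tvec" (3), from world to camera coordinates, as OpenCV has them; the wrist camera has in their place "T_tool_cam" (4x4, takes a point from camera to tool coordinates, whose origin is the TCP and whose axes are the flange's). Camera axes: x right, y down, z forward; pixel columns grow to the right and rows downward; lengths in m; the calibration is good to about 2 mm. A picture is of the moment at which its call begins: read the wrist's pose just before it. camera_params takes no time and is no camera call.
- manip.hand_in(): hands the job in, once; it reports no verdict.
The state is a dict: "t": time; "joints": joint angles; "dq": joint speeds; "effort": joint torques, N m; "eef_pos": TCP position; "tcp_rot": TCP orientation; "contact_force": force on the tool from outside, world axes, zero at the start; "torque": the same for the moment, N m; "finger_gap": finger opening in m.
Only numpy, scipy, OpenCV 4.12 (cv2) and the standard library are available. Lean on these libraries where they do the work, as an engineer would, in place of code of your own. Each camera call takes 0.05 s, during which the arm holds its last target. There are 200 camera calls.

## Working session

There is one attempt and no reset: what is moved stays moved. The work goes in short steps, Python scripts to look and compute and a tool call to move; the robot and the scene stay as the last step left them, time stands still between calls to the robot, and variables do not carry over. Pictures are saved under pics/ and viewed, about 8 in all and at most 12, crops included, and the job is handed in when it is done.

Besides the shell and the picture viewer there is one more tool, called after ">>>" as name(argument=value, ...), one argument or row to a line, values as JSON. move_arm: Moves the arm, as the interface text tells. Its arguments: {"type":"object","properties":{"moves":{"type":"array"},"newtons":{"type":"number"}},"required":["moves"]}

```bash
mkdir -p pics; ls; cat > h.py <<'E'
import numpy as np, cv2
from workcell import manip
from scipy.spatial.transform import Rotation as R
def cam(n,st=None):
    p=manip.camera_params(n); f=240/np.tan(np.radians(p['vfov'])/2)
    K=np.array([[f,0,p['cx']],[0,f,p['cy']],[0,0,1]])
    if 'rvec' in p:
        Rm=cv2.Rodrigues(np.array(p['rvec'],float))[0]; t=np.array(p['tvec'],float).ravel()
        return K,Rm,t
    st=st or manip.get_state()
    T=np.eye(4);T[:3,:3]=R.from_quat(st['tcp_rot']).as_matrix();T[:3,3]=st['eef_pos']
    W=np.linalg.inv(T@np.array(p['T_tool_cam']))
    return K,W[:3,:3],W[:3,3]
def ray(c,uv):
    K,Rm,t=c; d=Rm.T@np.linalg.inv(K)@np.array([uv[0],uv[1],1.]); return -Rm.T@t,d/np.linalg.norm(d)
def onz(c,uv,z):
    o,d=ray(c,uv); return o+d*(z-o[2])/d[2]
def two(c1,u1,c2,u2):
    o1,d1=ray(c1,u1);o2,d2=ray(c2,u2)
    s=np.linalg.lstsq(np.c_[d1,-d2],o2-o1,rcond=None)[0]
    a=o1+s[0]*d1;b=o2+s[1]*d2; return (a+b)/2,np.linalg.norm(a-b)
def proj(c,P):
    K,Rm,t=c; q=K@(Rm@np.array(P)+t); return q[:2]/q[2]
E
python3 - <<'E'
from h import *
np.set_printoptions(precision=4,suppress=True)
for n in('scene','top'):
    cv2.imwrite(f'pics/{n}0.png',manip.grab_frame(n)); c=cam(n); print(n,c[0],-c[1].T@c[2],c[1])
print(manip.camera_params('wrist'),manip.camera_params('top').keys())
print(manip.get_state())
E
```

```text
pics
scene [[590.2285   0.     318.3902]
 [  0.     590.2285 239.6405]
 [  0.       0.       1.    ]] [ 1.0933 -0.6349  1.0715] [[ 0.7947  0.6071  0.0013]
 [ 0.4418 -0.5768 -0.6871]
 [-0.4163  0.5466 -0.7265]]
top [[589.2254   0.     312.3369]
 [  0.     589.2254 241.8474]
 [  0.       0.       1.    ]] [0.2997 0.0644 1.6586] [[ 0.0121 -0.9998  0.0156]
 [-0.9893 -0.0143 -0.145 ]
 [ 0.1452 -0.0137 -0.9893]]
{'vfov': 62.33100043996669, 'cx': 323.5310140311078, 'cy': 240.5223090770909, 'T_tool_cam': array([[-0.0008, -0.9688, -0.2479,  0.0713],
       [ 1.    , -0.0008, -0.0002,  0.0004],
       [ 0.    , -0.2479,  0.9688, -0.1783],
       [ 0.    ,  0.    ,  0.    ,  1.    ]])} dict_keys(['vfov', 'cx', 'cy', 'rvec', 'tvec'])
{'t': 0.1, 'joints': array([-1.2535,  0.4179, -0.0103,  1.6141,  0.0047,  1.1107, -0.053 ]), 'dq': array([ 0.0005, -0.0005, -0.0007, -0.0032,  0.    , -0.0016, -0.0007]), 'effort': array([  0.0021, -85.2592,   0.641 , -42.6694,  -0.0488,   0.0163,
         0.0001]), 'eef_pos': array([0.2194, 0.5849, 0.2049]), 'tcp_rot': array([ 0.1784,  0.984 , -0.0005, -0.    ]), 'contact_force': array([-0.1126,  0.5997, -0.0053]), 'torque': array([-0.0177,  0.015 ,  0.0076]), 'finger_gap': 0.09418198048088991}
```

View pics/top0.png

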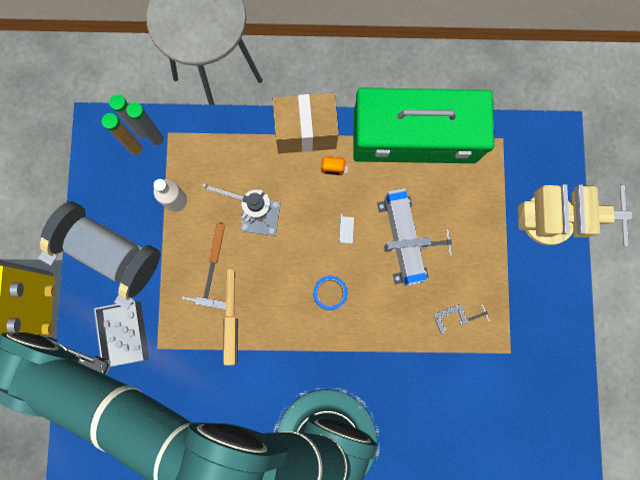

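View pics/scene0.png

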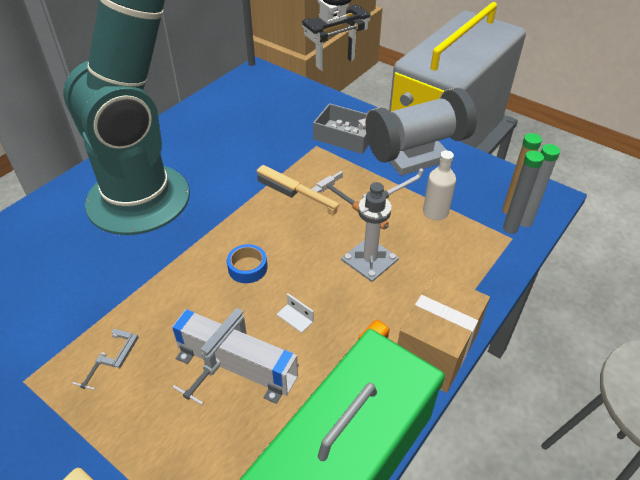

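Top view: the post cap is near (257,201), the hook tip at (205,185) points left-up, and the clamp back is near (408,243) across the tube. Next, one composite of zoomed crops.

```bash
python3 - <<'E'
from h import *
t=cv2.imread('pics/top0.png');s=cv2.imread('pics/scene0.png')
def cr(i,x,y,w,h,k):
    return cv2.resize(i[y:y+h,x:x+w],None,fx=k,fy=k,interpolation=cv2.INTER_CUBIC)
A=cr(t,195,170,100,75,4);B=cr(t,370,180,100,112,4)[:300*2][:300] 
B=cr(t,365,180,100,75,4)[:, :];B=cr(t,370,185,133,100,3)[:300,:400]
C=cr(s,330,150,133,150,3)[:300,:400];C=cr(s,335,160,100,75,4);D=cr(s,165,305,133,100,3)[:300,:399]
D=cv2.resize(D,(400,300));B=cv2.resize(B,(400,300))
cv2.imwrite('pics/comp.png',np.vstack([np.hstack([A,B]),np.hstack([C,D])]))
E
```

```text
(no output)
```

View pics/comp.png

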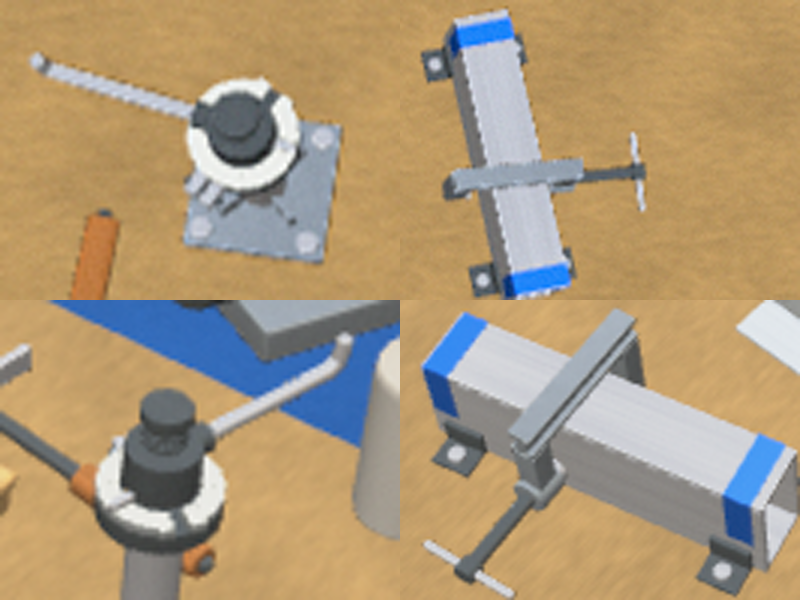

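```bash
python3 - <<'E'
from h import *
np.set_printoptions(precision=4,suppress=True)
T=cam('top');S=cam('scene')
print('cap',onz(T,(254.5,198.75),.237),onz(S,(376.75,184.25),.237),two(T,(254.5,198.75),S,(376.75,184.25)))
print('tip',onz(T,(205,185.5),.218),onz(S,(420.75,170),.219),two(T,(205,185.5),S,(420.75,170)))
c=[onz(T,p,.01) for p in((241.25,230.75),(275.5,235.5),(280.25,201.25))];print('plate',c,(c[0]+c[2])/2)
for p in((386.7,245),(431,241.7)):print('backT',onz(T,p,.102))
for p in((239.3,310.3),(205,351)):print('backS',onz(S,p,.102))
# tube top ends, T
for p in((451,22),(511,12),(508,297),(571,288)):print('tube',onz(T,(370+(p[0]-400)/3,185+p[1]/3),.08))
# bystanders
for n,p,z in(('brush',(231,316),.03),('brushtop',(231,270),.03),('hammer',(213,262),.02),('hamtop',(219,226),.02),('bottle',(160,186),.19),('tape',(330,293),.03),('offcut',(347,229),.03),('measure',(334,165),.06)):print(n,onz(T,p,z))
E
```

```text
cap [0.6135 0.1884 0.237 ] [0.6152 0.1982 0.237 ] (array([0.6155, 0.1905, 0.2414]), np.float64(0.007508893641761792))
tip [0.6496 0.3145 0.218 ] [0.6565 0.3163 0.219 ] (array([0.6528, 0.317 , 0.2157]), np.float64(0.006526492676461745))
plate [array([0.5705, 0.2432, 0.01  ]), array([0.5583, 0.1461, 0.01  ]), array([0.6575, 0.1347, 0.01  ])] [0.614  0.1889 0.01  ]
backT [ 0.5225 -0.156   0.102 ]
backT [ 0.5332 -0.275   0.102 ]
backS [ 0.5302 -0.16    0.102 ]
backS [ 0.5436 -0.2713  0.102 ]
tube [ 0.6718 -0.1609  0.08  ]
tube [ 0.6821 -0.216   0.08  ]
tube [ 0.4206 -0.2104  0.08  ]
tube [ 0.4294 -0.2671  0.08  ]
brush [0.3304 0.2621 0.03  ]
brushtop [0.4567 0.2661 0.03  ]
hammer [0.4794 0.3182 0.02  ]
hamtop [0.5815 0.3051 0.02  ]
bottle [0.6533 0.4335 0.19  ]
tape [ 0.3968 -0.0086  0.03  ]
offcut [ 0.5766 -0.0549  0.03  ]
measure [ 0.7525 -0.0156  0.06  ]
```

```bash
cat >> h.py <<'E'
def go(x,y,z,jaw):
    s=manip.get_state(); Q=R.from_quat(s['tcp_rot'])
    tx=np.array([np.cos(np.radians(jaw+90)),np.sin(np.radians(jaw+90)),0]); ty=np.array([np.cos(np.radians(jaw)),np.sin(np.radians(jaw)),0])
    G=R.from_matrix(np.c_[tx,ty,[0,0,-1]])
    print('turn',(Q.inv()*G).as_rotvec().round(3),'shift cm',(Q.inv().apply(np.array([x,y,z])-s['eef_pos'])*100).round(2),
      't',s['t'],'gap',s['finger_gap'],'F',np.round(s['contact_force'],1),'j',s['joints'].round(2),'pos',s['eef_pos'].round(4))
E
python3 -c "
from h import *
go(.645,.295,.30,-16.3)"
```

```text
turn [-1.000e-03  1.000e-03  1.496e+00] shift cm [-50.03 -12.21  -9.49] t 0.1 gap 0.09418198048088991 F [-0.1  0.6 -0. ] j [-1.25  0.42 -0.01  1.61  0.    1.11 -0.05] pos [0.2194 0.5849 0.2049]
```

>>> move_arm(
  moves=[
    [0,0,0.1,-2,0,-5,1],
    [0,0,0.75,-25,-6,-9.5,1],
    [0,0,0.75,-25,-6,-9.5,1],
    [0,0,0.75,-25,-6,-9.5,1],
    [0,0,0.75,-25,-6,-9.5,1],
    [0,0,0.75,-25,-6,-9.5,1],
  ],
)

```text
t: 0.7
eef_pos: [0.4342, 0.4393, 0.3008]
tcp_rot: [0.529, 0.848, -0.0, 0.0]
contact_force: [-0.0, 0.5, 0.4]
finger_gap: 0.0938
```

```bash
python3 -c "
from h import *
go(.645,.295,.30,-16.3)"
```

```text
turn [0.   0.   0.74] shift cm [-22.23  12.59   0.09] t 0.7 gap 0.09379574384627808 F [-0.   0.5  0.4] j [-1.02  0.34  0.23  1.52 -0.08  1.29 -0.32] pos [0.4342 0.4393 0.3008]
```

>>> move_arm(
  moves=[
    [0,0,0.74,-22.2,12.6,0,1],
    [0,0,0.74,-22.2,12.6,0,1],
    [0,0,0.74,-22.2,12.6,0,1],
    [0,0,0.74,-22.2,12.6,0,1],
    [0,0,0.74,-22.2,12.6,0,1],
    [0,0,0.74,-22.2,12.6,0,1],
    [0,0,0.74,-22.2,12.6,0,1],
  ],
)

```text
t: 1.4
eef_pos: [0.645, 0.2972, 0.2994]
tcp_rot: [0.799, 0.602, -0.001, 0.0]
contact_force: [-0.4, 0.7, -1.0]
finger_gap: 0.094
```

```bash
python3 - <<'E'
from h import *
go(.645,.295,.2,-16.3)
s=manip.get_state(); f=manip.grab_frame('wrist'); c=cam('wrist',s)
cv2.imwrite('pics/w1.png',f)
for P in ((.614,.189,.237),(.651,.316,.218)):print(proj(c,P))
E
```

```text
turn [-0.     0.002  0.005] shift cm [-0.19  0.06  9.95] t 1.4 gap 0.09397744433419811 F [-0.4  0.7 -1. ] j [-0.74  0.55  0.43  1.26 -0.22  1.38 -0.6 ] pos [0.645  0.2972 0.2994]
[323.20577978 409.81984717]
[323.74637957 219.88137927]
```

View pics/w1.png

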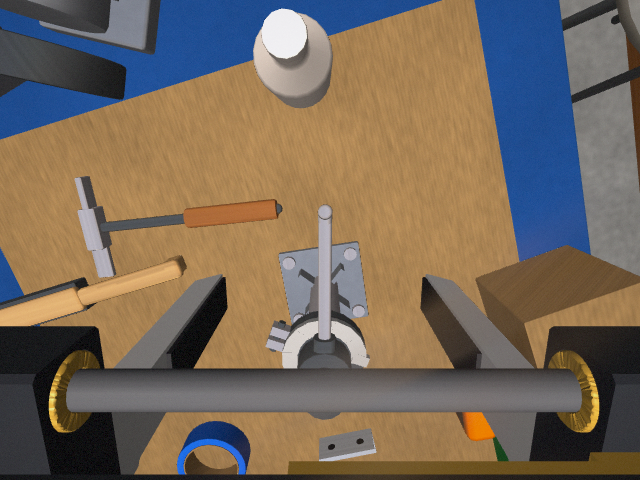

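The wrist view shows the arm running straight between the fingers, with its tip at (325,212), about 5 mm further out than predicted. The lateral fit is good, so I'll lower astride the arm and partly close.

>>> move_arm(
  moves=[
    [0,0,0,-0.2,0,4,1],
    [0,0,0,-0.2,0,8,1],
    [0,0,0,-0.2,0,11.9,0.3],
    [0,0,0,-0.2,0,11.9,-0.15],
    [0,0,0,-0.2,0,11.9,-0.15],
    [0,0,0,-0.2,0,11.9,-0.15],
  ],
  newtons=5,
)

```text
t: 2.05
eef_pos: [0.6443, 0.2977, 0.1842]
tcp_rot: [0.798, 0.603, 0.002, 0.0]
contact_force: [0.1, 0.8, 1.3]
finger_gap: 0.0656
```

```bash
cat >> h.py <<'E'
AX=np.array([.615,.190])
def arc(ths,r=.11,z=.18):
    s=manip.get_state(); Q=R.from_quat(s['tcp_rot'])
    for th in ths:
        a=np.radians(th); e=np.array([np.cos(a),np.sin(a),0]); ty=np.array([np.sin(a),-np.cos(a),0])
        G=R.from_matrix(np.c_[e,ty,[0,0,-1]]); P=np.r_[AX+r*e[:2],z]
        w=(Q.inv()*G).as_rotvec(); d=Q.inv().apply(P-s['eef_pos'])*100
        print(th,[0,0,round(w[2],3)],d.round(1))
    d=s['eef_pos'][:2]-AX
    print('now th',np.degrees(np.arctan2(d[1],d[0])).round(2),'r',np.hypot(*d).round(4),'gap',s['finger_gap'],'F',np.round(s['contact_force'],2),'j',s['joints'].round(2),'pos',s['eef_pos'].round(4),'t',s['t'])
E
python3 -c "
from h import *
arc(range(74,140,8))"
```

```text
74 [0, 0, np.float64(0.002)] [-0.2  0.2  0.4]
82 [0, 0, np.float64(-0.137)] [-0.3 -1.4  0.4]
90 [0, 0, np.float64(-0.277)] [-0.6 -2.9  0.4]
98 [0, 0, np.float64(-0.416)] [-1.1 -4.3  0.4]
106 [0, 0, np.float64(-0.556)] [-1.8 -5.7  0.4]
114 [0, 0, np.float64(-0.696)] [-2.7 -6.9  0.4]
122 [0, 0, np.float64(-0.835)] [-3.8 -8.   0.4]
130 [0, 0, np.float64(-0.975)] [-5.  -9.   0.4]
138 [0, 0, np.float64(-1.115)] [-6.3 -9.8  0.4]
now th 74.78 r 0.1116 gap 0.0656437964330102 F [0.11 0.78 1.31] j [-0.74  0.62  0.41  1.41 -0.25  1.16 -0.58] pos [0.6443 0.2977 0.1842] t 2.05
```

>>> move_arm(
  moves=[
    [0,0,-0.135,-0.1,-1.6,0,-0.15],
    [0,0,-0.275,-0.4,-3.1,0,-0.15],
    [0,0,-0.415,-0.9,-4.5,0,-0.15],
    [0,0,-0.555,-1.6,-5.9,0,-0.15],
    [0,0,-0.695,-2.5,-7.1,0,-0.15],
    [0,0,-0.835,-3.6,-8.2,0,-0.15],
    [0,0,-0.975,-4.8,-9.2,0,-0.15],
    [0,0,-0.975,-4.8,-9.2,0,-0.15],
  ],
)

```text
t: 2.85
eef_pos: [0.5422, 0.2755, 0.184]
tcp_rot: [0.422, 0.907, 0.001, 0.001]
contact_force: [0.6, 0.9, 0.6]
finger_gap: 0.0399
```

```bash
python3 -c "
from h import *
arc([138,142,146,150,154,158,162,166,170])"
```

```text
138 [0, 0, np.float64(-0.139)] [-0.3 -1.5  0.4]
142 [0, 0, np.float64(-0.208)] [-0.5 -2.2  0.4]
146 [0, 0, np.float64(-0.278)] [-0.7 -3.   0.4]
150 [0, 0, np.float64(-0.348)] [-0.9 -3.7  0.4]
154 [0, 0, np.float64(-0.418)] [-1.2 -4.4  0.4]
158 [0, 0, np.float64(-0.488)] [-1.5 -5.1  0.4]
162 [0, 0, np.float64(-0.557)] [-1.9 -5.8  0.4]
166 [0, 0, np.float64(-0.627)] [-2.3 -6.4  0.4]
170 [0, 0, np.float64(-0.697)] [-2.8 -7.   0.4]
now th 130.41 r 0.1123 gap 0.03987244798833702 F [0.6  0.88 0.57] j [-0.68  0.41  0.2   1.69 -0.09  1.05  0.26] pos [0.5422 0.2755 0.184 ] t 2.85
```

>>> move_arm(
  moves=[
    [0,0,0,0,0,0,1],
    [0,0,0,0,0,0,1],
    [0,0,-0.07,-0.1,-0.8,0,1],
    [0,0,-0.14,-0.3,-1.5,0,1],
    [0,0,-0.21,-0.5,-2.2,0,1],
    [0,0,-0.21,-0.5,-2.2,0,1],
  ],
)

```text
t: 3.45
eef_pos: [0.5287, 0.2576, 0.1816]
tcp_rot: [0.326, 0.945, -0.0, 0.0]
contact_force: [0.8, -0.2, 0.0]
finger_gap: 0.0846
```

>>> move_arm(
  moves=[
    [0,0,0,0,0,0,-1],
    [0,0,0,0,0,0,-1],
    [0,0,0,0,0,0,-1],
    [0,0,0,0,0,0,-1],
    [0,0,0,0,0,0,-1],
    [0,0,0,0,0,0,-1],
    [0,0,0,0,0,0,-1],
    [0,0,0,0,0,0,-1],
  ],
  newtons=6,
)

```text
t: 4.25
eef_pos: [0.5283, 0.2576, 0.1814]
tcp_rot: [0.326, 0.945, -0.0, -0.0]
contact_force: [0.6, 0.2, -0.8]
finger_gap: 0.0276
```

>>> move_arm(
  moves=[
    [0,0,0,0,0,0,-1],
    [0,0,0,0,0,0,-1],
    [0,0,0,0,0,0,-1],
  ],
)

```text
t: 4.55
eef_pos: [0.5285, 0.2578, 0.1815]
tcp_rot: [0.326, 0.945, -0.0, 0.0]
contact_force: [1.0, 0.7, -0.1]
finger_gap: 0.0096
```

```bash
python3 -c "
from h import *
arc([146,150,154,158,162,166])"
```

```text
146 [0, 0, np.float64(-0.07)] [-0.  -0.8  0.1]
150 [0, 0, np.float64(-0.14)] [-0.1 -1.5  0.1]
154 [0, 0, np.float64(-0.21)] [-0.2 -2.3  0.1]
158 [0, 0, np.float64(-0.28)] [-0.4 -3.   0.1]
162 [0, 0, np.float64(-0.35)] [-0.7 -3.8  0.1]
166 [0, 0, np.float64(-0.419)] [-0.9 -4.5  0.1]
now th 141.93 r 0.1099 gap 0.009559322843502891 F [ 0.96  0.68 -0.14] j [-0.64  0.38  0.17  1.74 -0.07  1.03  0.46] pos [0.5285 0.2578 0.1815] t 4.55
```

>>> move_arm(
  moves=[
    [0,0,0,0,0,0,1],
    [0,0,0,0,0,0,1],
    [0,0,0,0,0,0,1],
    [0,0,0,0,0,0,1],
    [0,0,-0.07,0,-0.8,0,1],
    [0,0,-0.14,-0.1,-1.5,0,1],
    [0,0,-0.21,-0.2,-2.3,0,1],
    [0,0,-0.28,-0.4,-3.0,0,1],
  ],
)

```text
t: 5.35
eef_pos: [0.5129, 0.2316, 0.1815]
tcp_rot: [0.189, 0.982, 0.0, 0.0]
contact_force: [1.8, 0.1, 0.3]
finger_gap: 0.0704
```

>>> move_arm(
  moves=[
    [0,0,-0.05,0,-0.5,0,1],
    [0,0,-0.05,0,-0.5,0,-1],
    [0,0,-0.05,0,-0.5,0,-1],
    [0,0,-0.05,0,-0.5,0,-1],
    [0,0,-0.05,0,-0.5,0,-1],
    [0,0,-0.05,0,-0.5,0,-1],
    [0,0,-0.05,0,-0.5,0,-1],
    [0,0,-0.05,0,-0.5,0,-1],
  ],
)

```text
t: 6.15
eef_pos: [0.5111, 0.2298, 0.1817]
tcp_rot: [0.166, 0.986, 0.001, 0.0]
contact_force: [1.0, 12.8, -1.7]
finger_gap: 0.0576
```

>>> move_arm(
  moves=[
    [0,0,0,0,0,0,-1],
    [0,0,0,0,0,0,-1],
    [0,0,0,0,0,0,-1],
    [0,0,0,0,0,0,-1],
  ],
)

```text
t: 6.55
eef_pos: [0.511, 0.2298, 0.1817]
tcp_rot: [0.166, 0.986, 0.001, 0.0]
contact_force: [0.2, 12.9, -1.7]
finger_gap: 0.0577
```

```bash
python3 -c "
from h import *
arc([165,169,173,177,181])"
```

```text
165 [0, 0, np.float64(-0.071)] [-0.2 -1.2  0.2]
169 [0, 0, np.float64(-0.141)] [-0.2 -1.9  0.2]
173 [0, 0, np.float64(-0.211)] [-0.4 -2.7  0.2]
177 [0, 0, np.float64(-0.281)] [-0.6 -3.4  0.2]
181 [0, 0, np.float64(-0.351)] [-0.8 -4.1  0.2]
now th 159.03 r 0.1113 gap 0.057696976331012124 F [ 0.23 12.91 -1.71] j [-0.57  0.33  0.11  1.81 -0.05  1.01  0.8 ] pos [0.511  0.2298 0.1817] t 6.55
```

The stroke stopped with the gap at 58 mm and 12.9 N, so the arm is held at about 147°, which suggests it's locked. I'll release, rise and look.

>>> move_arm(
  moves=[
    [0,0,0,0,0,0,1],
    [0,0,0,0,0,0,1],
    [0,0,0,0,0,0,1],
    [0,0,0,0,0,0,1],
    [0,0,0,0,0,-5,1],
    [0,0,0,0,0,-10,1],
    [0,0,0.12,0,1.3,-12,1],
    [0,0,0.22,0,2.3,-12,1],
  ],
)

```text
t: 7.35
eef_pos: [0.52, 0.2495, 0.3051]
tcp_rot: [0.276, 0.961, 0.002, 0.002]
contact_force: [0.3, 0.1, -1.0]
finger_gap: 0.0937
```

```bash
python3 - <<'E'
from h import *
arc([146])
s=manip.get_state(); f=manip.grab_frame('wrist'); g=manip.grab_frame('scene')
c=cam('wrist',s); a=np.radians(146);e=np.array([np.cos(a),np.sin(a)])
for z in(.216,.210): print('tip w',proj(c,np.r_[AX+.132*e,z]),'s',proj(cam('scene'),np.r_[AX+.132*e,z]))
cv2.imwrite('pics/w2.png',np.hstack([f[:,80:560][:, :400],cv2.resize(g[140:260,300:400],(400,480),interpolation=cv2.INTER_CUBIC)])) if 0 else cv2.imwrite('pics/w2.png',np.hstack([f[100:400,200:460],cv2.resize(g[150:250,290:440],None,fx=3,fy=3,interpolation=cv2.INTER_CUBIC)]))
E
```

```text
146 [0, 0, np.float64(0.034)] [-0.2  0.3 12.5]
now th 147.94 r 0.1121 gap 0.09365991138440799 F [ 0.34  0.1  -0.98] j [-0.62  0.25  0.14  1.62 -0.04  1.27  0.54] pos [0.52   0.2495 0.3051] t 7.35
tip w [328.85889342 216.42199573] s [352.01337636 156.94402954]
tip w [328.70906191 214.77895484] s [351.90226134 158.99549934]
```

View pics/w2.png

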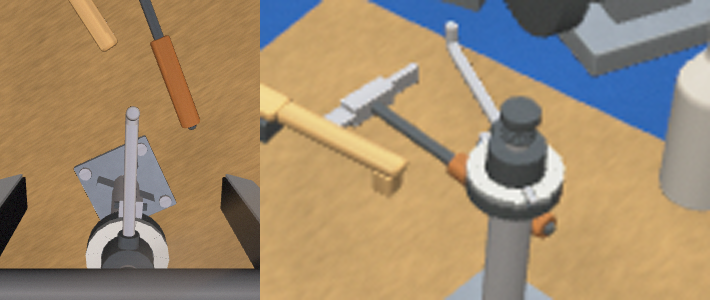

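The arm sits at about 145°. The tip is at (332,214) in the wrist view and (354,159) in the scene view, both matching the dropped height prediction. Next I'll work out the arm line and the clamp approach.

```bash
python3 - <<'E'
from h import *
np.set_printoptions(precision=4,suppress=True)
s=manip.get_state(); c=cam('wrist',s)
p=onz(c,(332,214),.213);q=onz(c,(328,330),.197);d=(p-q)
print(p,q,'ang',np.degrees(np.arctan2(d[1],d[0])),'axis',p[:2]-.132*d[:2]/np.hypot(*d[:2]))
print('scene tip',onz(cam('scene'),(354,159.3),.212),two(c,(332,214),cam('scene'),(354,159.3)))
# clamp grip: mean of top/scene ends
m=np.array([.532,-.2155]);yd=np.array([-.0125,.115]);yd/=np.hypot(*yd)
print('grip',m-.01*yd); g=m-.01*yd
go(g[0],g[1],.25,6.2)
go(g[0],g[1],.25,186.2)
E
```

```text
[0.5035 0.2666 0.213 ] [0.5829 0.2146 0.197 ] ang 146.7818434968801 axis [0.6139 0.1943]
scene tip [0.5114 0.2638 0.212 ] (array([0.5064, 0.2674, 0.207 ]), np.float64(0.004485127538903814))
grip [ 0.5331 -0.2254]
turn [0.    0.    0.908] shift cm [-26.26 -39.64   5.15] t 7.45 gap 0.09389425136811606 F [-0.9 -0.2 -0.5] j [-0.62  0.25  0.14  1.62 -0.04  1.27  0.55] pos [0.5187 0.2498 0.3016]
turn [-0.     0.    -2.234] shift cm [-26.26 -39.64   5.15] t 7.45 gap 0.09389425136811606 F [-0.9 -0.2 -0.5] j [-0.62  0.25  0.14  1.62 -0.04  1.27  0.55] pos [0.5187 0.2498 0.3016]
```

>>> move_arm(
  moves=[
    [0,0,0.9,-20,-30,0,1],
    [0,0,0.9,-20,-30,0,1],
    [0,0,0.9,-20,-30,0,1],
    [0,0,0.9,-20,-30,0,1],
    [0,0,0.9,-20,-30,0,1],
    [0,0,0.9,-26.2,-39.6,3,1],
    [0,0,0.9,-26.2,-39.6,5,1],
    [0,0,0.9,-26.2,-39.6,5,1],
  ],
)

```text
t: 8.25
eef_pos: [0.5301, -0.1498, 0.2701]
tcp_rot: [0.664, 0.748, -0.0, -0.0]
contact_force: [1.5, 0.6, 0.6]
finger_gap: 0.0939
```

>>> move_arm(
  moves=[
    [0,0,0,0,0,0,1],
    [0,0,0,0,0,0,1],
    [0,0,0,0,0,0,1],
  ],
)

```text
t: 8.55
eef_pos: [0.531, -0.1467, 0.2706]
tcp_rot: [0.664, 0.748, -0.0, -0.0]
contact_force: [0.7, -0.4, -0.5]
finger_gap: 0.0942
```

```bash
python3 - <<'E'
from h import *
go(.5331,-.2254,.25,6.2)
s=manip.get_state(); f=manip.grab_frame('wrist'); c=cam('wrist',s)
cv2.imwrite('pics/w3.png',f); print(proj(c,(.5331,-.2254,.102)))
E
```

```text
turn [-0.001 -0.     0.011] shift cm [-7.84 -0.73  2.06] t 8.55 gap 0.09415206009545836 F [ 0.7 -0.4 -0.5] j [-0.2   0.25  0.49  1.73 -0.12  1.19  0.45] pos [ 0.531  -0.1467  0.2706]
[315.35622087 303.95903669]
```

View pics/w3.png

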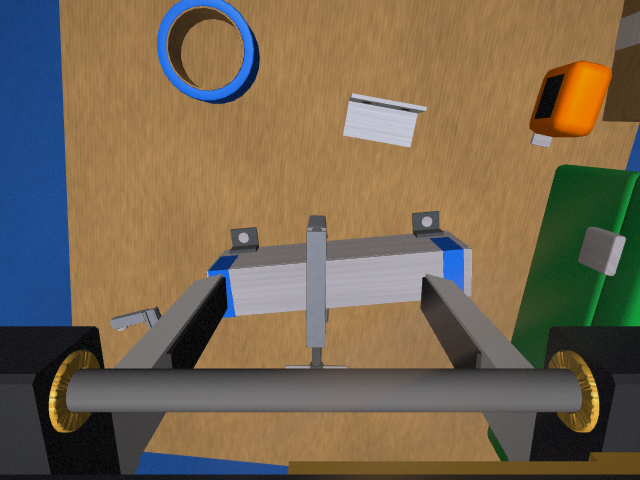

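The clamp back is centred at column 316–317, with its top face spanning rows ~229 to 347.

```bash
python3 - <<'E'
from h import *
s=manip.get_state(); c=cam('wrist',s)
a=onz(c,(317,229.5),.102);b=onz(c,(316.5,347),.102);d=a-b
print(a,b,np.linalg.norm(d),np.degrees(np.arctan2(d[1],d[0])))
w=[onz(c,(x,290),.102) for x in(307,326)];print('w',np.linalg.norm(w[1]-w[0]))
m=(a+b)/2; y=d/np.linalg.norm(d); g=m-.01*y; print(m,g)
go(g[0],g[1],.082,np.degrees(np.arctan2(d[1],d[0]))-90)
E
```

```text
[ 0.52661705 -0.15365002  0.102     ] [ 0.53951098 -0.26963252  0.102     ] 0.11669701522641482 96.34359881071744
w 0.017714212169949672
[ 0.53306401 -0.21164127  0.102     ] [ 0.53416892 -0.22158004  0.102     ]
turn [-0.    -0.     0.009] shift cm [-7.51 -0.59 18.87] t 8.6 gap 0.09396835337407387 F [-0.7  1.2 -0.5] j [-0.2   0.25  0.49  1.73 -0.12  1.19  0.45] pos [ 0.5311 -0.1464  0.2707]
```

>>> move_arm(
  moves=[
    [0,0,0.009,-5,-0.6,2,1],
    [0,0,0.009,-7.5,-0.6,6,1],
    [0,0,0.009,-7.5,-0.6,11,1],
    [0,0,0.009,-7.5,-0.6,15,1],
    [0,0,0.009,-7.5,-0.6,17.5,1],
    [0,0,0.009,-7.5,-0.6,18.3,1],
    [0,0,0.009,-7.5,-0.6,18.3,1],
    [0,0,0.009,-7.5,-0.6,18.3,1],
  ],
)

```text
t: 9.4
eef_pos: [0.5349, -0.2226, 0.0893]
tcp_rot: [0.668, 0.745, 0.0, 0.001]
contact_force: [0.3, 0.7, 0.7]
finger_gap: 0.0941
```

```bash
python3 -c "
from h import *
go(.5342,-.2216,.084,6.3)"
```

```text
turn [ 0.002  0.001 -0.001] shift cm [ 0.11 -0.06  0.53] t 9.4 gap 0.0941156129193408 F [0.3 0.7 0.7] j [-0.01  0.51  0.46  1.84 -0.29  0.86  0.7 ] pos [ 0.5349 -0.2226  0.0893]
```

>>> move_arm(
  moves=[
    [0,0,0,0.1,0,0.5,1],
    [0,0,0,0.1,0,0.5,-1],
    [0,0,0,0.1,0,0.5,-1],
    [0,0,0,0.1,0,0.5,-1],
    [0,0,0,0.1,0,0.5,-1],
    [0,0,0,0.1,0,0.5,-1],
    [0,0,0,0.1,0,0.5,-1],
    [0,0,0,0.1,0,0.5,-1],
  ],
  newtons=45,
)

```text
t: 10.2
eef_pos: [0.5339, -0.2218, 0.0829]
tcp_rot: [0.668, 0.744, -0.0, 0.0]
contact_force: [0.3, 0.2, 0.1]
finger_gap: 0.0414
```

>>> move_arm(
  moves=[
    [0,0,0,0,0,0,-1],
    [0,0,0,0,0,0,-1],
    [0,0,0,0,0,0,-1],
    [0,0,0,0,0,0,-1],
  ],
)

```text
t: 10.6
eef_pos: [0.5336, -0.2218, 0.0828]
tcp_rot: [0.668, 0.744, -0.0, -0.0]
contact_force: [-2.8, -0.1, 2.2]
finger_gap: 0.0176
```

>>> move_arm(
  moves=[
    [0,0,0,0,0,-1,-1],
    [0,0,0,0,0,-4,-1],
    [0,0,0,0,0,-8,-1],
    [0,0,0,0,0,-12,-1],
    [0,0,0,0,0,-16,-1],
    [0,0,0,0,0,-20,-1],
    [0,0,0,0,0,-23,-1],
    [0,0,0,0,0,-24,-1],
  ],
)

```text
t: 11.4
eef_pos: [0.5344, -0.2221, 0.326]
tcp_rot: [0.668, 0.744, 0.001, 0.002]
contact_force: [-0.1, -0.2, -7.3]
finger_gap: 0.0177
```

```bash
python3 - <<'E'
from h import *
th=146; a=np.radians(th); A=np.array([.614,.191]); P=A+.08*np.array([np.cos(a),np.sin(a)]); print(P)
go(P[0],P[1],.32,th-180)
E
```

```text
[0.54767699 0.23573543]
turn [ 0.004 -0.     0.701] shift cm [45.38  6.25  0.57] t 11.4 gap 0.01765163172440937 F [-0.1 -0.2 -7.3] j [-0.1   0.27  0.54  1.59 -0.14  1.32  0.58] pos [ 0.5344 -0.2221  0.326 ]
```

>>> move_arm(
  moves=[
    [0,0,0.05,2,0.3,0,-1],
    [0,0,0.1,6,0.8,0,-1],
    [0,0,0.17,10.5,1.4,0,-1],
    [0,0,0.24,15,2,0,-1],
    [0,0,0.31,19.5,2.7,0,-1],
    [0,0,0.38,24,3.3,0,-1],
    [0,0,0.45,28.5,3.9,0,-1],
    [0,0,0.52,32,4.4,0,-1],
  ],
)

```text
t: 12.2
eef_pos: [0.5421, 0.1041, 0.3215]
tcp_rot: [0.837, 0.547, -0.001, -0.0]
contact_force: [1.0, 0.3, -7.6]
finger_gap: 0.0173
```

```bash
python3 -c "
from h import *
go(.5477,.2357,.32,-34)"
```

```text
turn [-0.002  0.001  0.18 ] shift cm [12.28 -4.77  0.15] t 12.2 gap 0.017338133495749454 F [ 1.   0.3 -7.6] j [-0.59  0.21  0.41  1.65 -0.09  1.3  -0.58] pos [0.5421 0.1041 0.3215]
```

>>> move_arm(
  moves=[
    [0,0,0.06,3.5,-1.5,0,-1],
    [0,0,0.12,7,-3,0,-1],
    [0,0,0.18,10,-4,0,-1],
    [0,0,0.18,12,-4.7,0,-1],
    [0,0,0.18,12,-4.7,0,-1],
    [0,0,0.18,12,-4.7,0,-1],
    [0,0,0.18,12,-4.7,0,-1],
  ],
)

```text
t: 12.9
eef_pos: [0.5483, 0.2284, 0.3225]
tcp_rot: [0.883, 0.47, -0.0, 0.0]
contact_force: [-0.3, -0.6, -5.8]
finger_gap: 0.0173
```

```bash
python3 - <<'E'
from h import *
go(.5477,.2357,.22,-34)
s=manip.get_state(); f=manip.grab_frame('wrist');g=manip.grab_frame('scene'); c=cam('wrist',s)
P=np.array(s['eef_pos']); S=cam('scene')
cv2.imwrite('pics/w4.png',np.hstack([f[::1,120:520],cv2.resize(g[60:260,250:417],(400,480),interpolation=cv2.INTER_CUBIC)]))
E
```

```text
turn [0.    0.001 0.001] shift cm [ 0.58 -0.45 10.25] t 12.9 gap 0.01732175581284861 F [-0.3 -0.6 -5.8] j [-0.74  0.29  0.37  1.55 -0.11  1.32 -0.95] pos [0.5483 0.2284 0.3225]
```

View pics/w4.png

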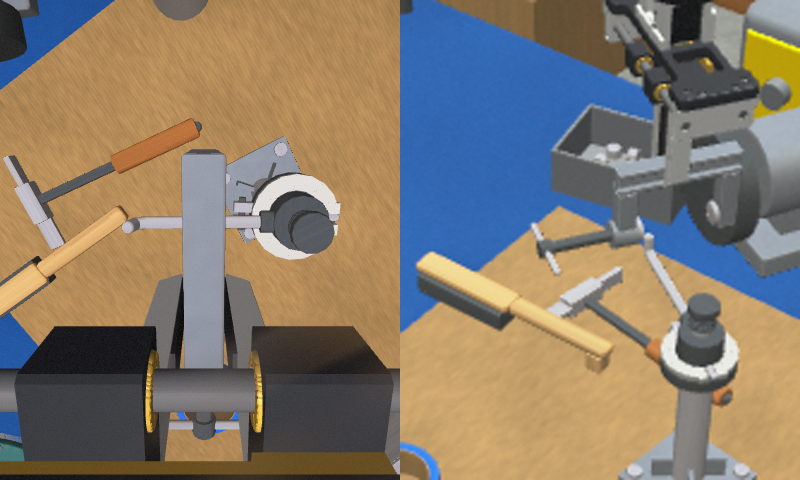

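The view shows the arm level across the clamp back, with the tip at (248,226) and the root at (382,222). Both jaws are well clear on either side.

```bash
python3 - <<'E'
from h import *
s=manip.get_state(); c=cam('wrist',s); Q=R.from_quat(s['tcp_rot'])
T=lambda u,z:Q.inv().apply(onz(c,u,z)-s['eef_pos'])*100
print(T((270,223),.194),T((366,221.5),.194),'tip',T((248.5,224),.212),'axis(cap)',T((431,222),.237))
go(.5477,.2357,.22,-34)
E
```

```text
[ 0.79920014 -4.1966305  12.88304846] [ 0.91331094  3.38312282 12.88453841] tip [ 1.10114808 -5.5509169  11.08272647] axis(cap) [1.75815921 7.32794055 8.58517791]
turn [0. 0. 0.] shift cm [ 0.55 -0.44 10.28] t 13.0 gap 0.01801817355895398 F [-0.9  0.7 -7.7] j [-0.74  0.29  0.37  1.55 -0.11  1.32 -0.95] pos [0.5483 0.2287 0.3228]
```

>>> move_arm(
  moves=[
    [0,0,0,0.8,-0.2,0,-1],
    [0,0,0,0.8,-0.2,2.5,-1],
    [0,0,0,0.8,-0.2,5,-1],
    [0,0,0,0.8,-0.2,7.5,-1],
    [0,0,0,0.8,-0.2,9.5,-1],
    [0,0,0,0.8,-0.2,10.8,-1],
    [0,0,0,0.8,-0.2,10.8,-1],
    [0,0,0,0.8,-0.2,10.8,-1],
  ],
)

```text
t: 13.8
eef_pos: [0.5514, 0.2379, 0.2156]
tcp_rot: [0.883, 0.47, 0.0, 0.0]
contact_force: [-0.6, 0.8, -6.3]
finger_gap: 0.018
```

>>> move_arm(
  moves=[
    [0,0,0,0,0,0.3,-1],
    [0,0,0,0,0,0.5,-1],
    [0,0,0,0,0,0.7,-1],
    [0,0,0,0,0,0.7,-1],
    [0,0,0,0,0,0.7,-1],
  ],
)

```text
t: 14.3
eef_pos: [0.5509, 0.2377, 0.2079]
tcp_rot: [0.883, 0.47, 0.0, 0.0]
contact_force: [0.6, 0.5, -6.0]
finger_gap: 0.0176
```

>>> move_arm(
  moves=[
    [0,0,0,0,0,0.2,-1],
    [0,0,0,0,0,0.3,-1],
    [0,0,0,0,0,0.4,-1],
    [0,0,0,0,0,0.4,-1],
    [0,0,0,0,0,0.4,-1],
  ],
)

```text
t: 14.8
eef_pos: [0.5509, 0.2377, 0.2038]
tcp_rot: [0.883, 0.47, -0.0, 0.0]
contact_force: [-0.2, -0.9, -6.2]
finger_gap: 0.0173
```

>>> move_arm(
  moves=[
    [0,0,0,0,0,0.1,-1],
    [0,0,0,0,0,0.1,-1],
    [0,0,0,0,0,0.1,-1],
  ],
)

```text
t: 15.1
eef_pos: [0.5509, 0.2376, 0.2028]
tcp_rot: [0.883, 0.47, -0.0, 0.0]
contact_force: [-1.0, 0.1, -6.6]
finger_gap: 0.0174
```

Still no contact at 0.2028. An unlocked arm would have touched at 0.208, so the drop is confirmed. I'll continue in 1 mm steps.

>>> move_arm(
  moves=[
    [0,0,0,0,0,0.1,-1],
    [0,0,0,0,0,0.1,-1],
    [0,0,0,0,0,0.1,-1],
  ],
)

```text
t: 15.4
eef_pos: [0.5509, 0.2376, 0.2018]
tcp_rot: [0.883, 0.47, -0.0, 0.0]
contact_force: [-0.5, 0.0, -7.4]
finger_gap: 0.0175
```

>>> move_arm(
  moves=[
    [0,0,0,0,0,0.1,-1],
    [0,0,0,0,0,0.1,-1],
    [0,0,0,0,0,0.1,-1],
  ],
)

```text
t: 15.7
eef_pos: [0.551, 0.2377, 0.2009]
tcp_rot: [0.883, 0.47, 0.0, 0.0]
contact_force: [0.0, 1.2, -4.4]
finger_gap: 0.0171
```

>>> move_arm(
  moves=[
    [0,0,0,0,0,0.05,-1],
    [0,0,0,0,0,0.1,-1],
    [0,0,0,0,0,0.1,-1],
    [0,0,0,0,0,0.1,-1],
  ],
)

```text
t: 16.1
eef_pos: [0.551, 0.2378, 0.2]
tcp_rot: [0.883, 0.47, 0.0, -0.0]
contact_force: [-0.9, -0.2, -1.5]
finger_gap: 0.0174
```

>>> move_arm(
  moves=[
    [0,0,0,0,0,0.05,-1],
    [0,0,0,0,0,0.05,-0.4],
    [0,0,0,0,0,0,-0.3],
    [0,0,0,0,0,0,-0.3],
    [0,0,0,0,0,0,-0.3],
    [0,0,0,0,0,0,-0.3],
  ],
)

```text
t: 16.7
eef_pos: [0.5509, 0.2376, 0.1998]
tcp_rot: [0.883, 0.47, -0.0, 0.0]
contact_force: [0.8, -0.6, 0.1]
finger_gap: 0.0332
```

```bash
python3 - <<'E'
from h import *
go(.5477,.2357,.22,-34)
f=manip.grab_frame('wrist');g=manip.grab_frame('scene')
cv2.imwrite('pics/w5.png',np.hstack([f[::1,120:520],cv2.resize(g[80:280,250:417],(400,480),interpolation=cv2.INTER_CUBIC)]))
E
```

```text
turn [0.    0.    0.001] shift cm [-0.34 -0.16 -2.02] t 16.7 gap 0.03315462411673175 F [ 0.8 -0.6  0.1] j [-0.73  0.39  0.35  1.69 -0.15  1.08 -0.93] pos [0.5509 0.2376 0.1998]
```

View pics/w5.png

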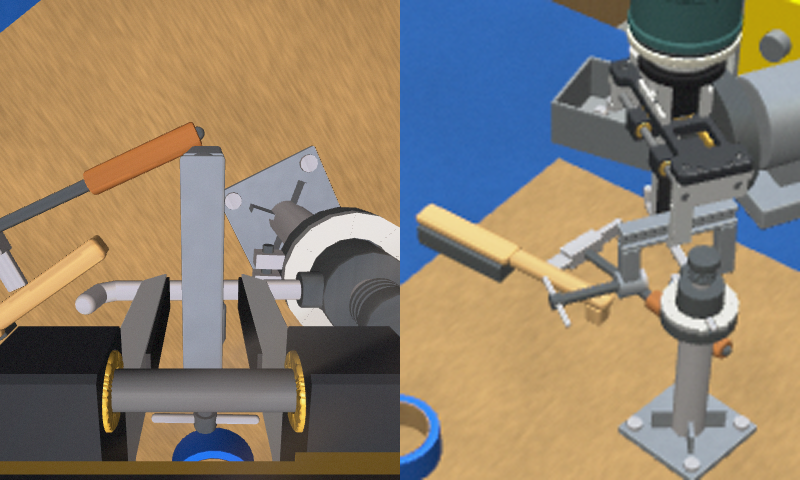

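The clamp rests level across the arm, with the fingers clear on both sides. I'll withdraw straight up.

>>> move_arm(
  moves=[
    [0,0,0,0,0,-1,-0.3],
    [0,0,0,0,0,-3,-0.3],
    [0,0,0,0,0,-6,-0.3],
    [0,0,0,0,0,-10,-0.3],
    [0,0,0,0,0,-14,-0.3],
    [0,0,0,0,0,-18,-0.3],
    [0,0,0,0,0,-20,-0.3],
    [0,0,0,0,0,-20,-0.3],
  ],
)

```text
t: 17.6
eef_pos: [0.5517, 0.2377, 0.4036]
tcp_rot: [0.883, 0.47, 0.003, -0.0]
contact_force: [-0.9, -0.1, -0.5]
finger_gap: 0.033
```

```bash
python3 - <<'E'
from h import *
go(.5509,.2376,.4,-34)
f=manip.grab_frame('wrist');g=manip.grab_frame('scene')
cv2.imwrite('pics/w6.png',np.hstack([f[::1,120:520],cv2.resize(g[80:280,250:417],(400,480),interpolation=cv2.INTER_CUBIC)]))
E
```

```text
turn [ 0.002 -0.005  0.001] shift cm [-0.05 -0.06  0.36] t 17.6 gap 0.03296783097725566 F [-0.9 -0.1 -0.5] j [-0.74  0.27  0.37  1.4  -0.1   1.49 -0.97] pos [0.5517 0.2377 0.4036]
```

View pics/w6.png

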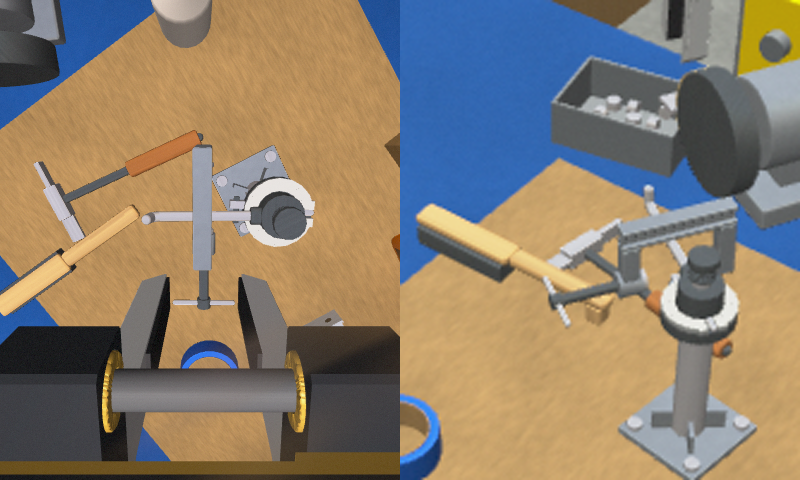

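The clamp hangs level on the arm, jaws down and free of the gripper, and nothing around it has moved. I'm handing in.

```bash
python3 -c "
from workcell import manip
print(manip.hand_in())"
```

```text
the job is handed in; nothing more can be done
None
```

The hook is locked in its notch and the G-clamp hangs level on its arm, jaws down. I handed the job in at about 17.6 s; no verdict is reported.

- **Hook:** I swung it counter-clockwise, finishing with the gripper's fingers closing lightly (6 N setting) on the arm. It stopped at about 146°, roughly 27° clockwise of the post's front. It held there against 12.9 N at the wrist, well under the 25 N that would bend it. I did not test the play in the other direction.
- **Drop:** The clamp touched down at a tool height of about 0.201 m. An undropped arm would have met it at about 0.208 m, so the hook is down its 6 mm.
- **Clamp:** I lifted it off the tube at its balance point and set it across the arm about 80 mm from the swivel axis. The last pictures, after the gripper had withdrawn, show it level and free.
- **Bystanders:** In those same pictures the objects near the post look undisturbed. I did not re-check the ones further off, such as the small clamp and tape measure.

The scene and top cameras disagreed by up to about 10 mm on the post and clamp. I used the wrist camera for the final positions; its clamp measurements matched the given sizes to within 1 mm.

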